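Fold the inner flap and shut the tool case

ROBOT

A 6-joint arm with a two-finger parallel gripper is mounted at the origin on the work surface. World frame = base frame: x ahead of the robot, y to its left, z up, the work surface at z = 0. Lengths are in m, angles in degrees, forces in N, time in s.
With the tool pointing down it reaches from about 0.4 to 0.825 m from the base axis. Payload 7 kg.
Tool frame: the origin (TCP) lies midway between the tips of the shut fingers; the grasp point (between the pads) lies 19 mm behind it; z points along the fingers, y is the line along which they close (so a half turn about z gives the same grasp; the last joint's range is limited). The gripper opens to 88 mm and grips with 3 to 60 N. Pads are 19 mm wide; open, the fingers measure 130 mm over their backs; the gripper's body (78 mm by 193 mm) begins 47 mm behind the grasp point.
Start: joints at [-54.54, 20.546, 0.682, 0, -70.136, -16.507], TCP at [0.219, -0.638, 0.227] pointing down, gripper open.
Joint ranges: [-176.03, 176.03], [-82.01, 121.73], [-58.28, 71.71], [-173.87, 95.51], [-174.79, -0.11], [-173.66, 173.66]. Speed limits (degrees/s): [136.94, 136.94, 172.46, 180, 180, 180].

INTERFACE

Orientations are given as [roll, pitch, yaw] about the fixed x, y, z axes, in that order (R = Rz(yaw) Ry(pitch) Rx(roll)).
In Python, from plant import ctrl, viewer, close_job gives the robot as it stands. The module is installed in compiled form; this text tells all that it offers.
- The arm moves only by the tool step_arm, never from a script. Its argument "moves" is a list that holds one entry, the list of rows, each a list of 5 numbers: the shift along the world's x, y, z in cm, then the turn about the world's z in rad, then the finger opening in cm, from 0 to 8.76. In form: [[[tx, ty, tz, twist, grip], ...]]. A call has 1 to 10 rows; each row shifts and turns the commanded pose from where the row before left it; what a row does not reach is not made up. A row lasts 1/10 s, in which the tool goes at most 50 mm and 8.59 degrees, less where a joint would pass 70% of its speed; a pose out of reach is approached as far as the arm can. A call with a gripper value outside its range is refused whole. The fingers move at their own pace and stop on an object; the grip force is fixed at half the most. Time passes only in rows, so rows that do not move let the fingers close. It gives the time, the measured TCP pose, the force, the opening and the grip force at its end, in the units of the state.
- ctrl.get_obs(): the state, without advancing time (a new reading comes with each control period).
- viewer.snapshot(name): name is "scene" or "top" or "wrist"; returns (picture, depth): 384x512x3 uint8, blue, green, red; 384x512 float32, m along the optical axis (not along the pixel's ray), 0 where there is no reading.
- viewer.camera_info(name): a dict with "camera_matrix" (3x3 intrinsics, pixels), "eye" and "orientation" of the camera in the world. Camera axes: x right, y down, z forward; pixel columns grow to the right and rows downward; lengths in m; the calibration is good to about 2 mm. A picture is of the moment at which its call begins: read the wrist's pose just before it. camera_info takes no time and is no camera call; for the wrist camera it gives the pose at the moment of the call.
- close_job(): hands the job in; it is judged then, once.
The state is a dict: "clock": time; "joint_pos": joint angles; "qvel": joint speeds; "tau": joint torques, N m; "tool_pos": TCP position; "orientation": TCP orientation; "force": force on the tool from outside, world axes, zero at the start; "moment": the same for the moment, N m; "opening": finger opening in m; "gripper_force": force on a finger pad.
Only numpy, scipy, OpenCV 4.12 (cv2) and the standard library are available. Lean on these libraries where they do the work, as an engineer would, in place of code of your own. Each camera call takes 0.05 s, during which the arm holds its last target. There are 200 camera calls.

TASK

The open tool case on the welding bench has to be closed: with the fingertips, fold the upright inner flap down flat inside the case while the cover still stands open, and only then swing the hinged cover fully shut over it. Push and press gently from outside only: do not pinch the flap or the cover, do not lift, tip or shove the case, and leave its contents and everything around it where they are.

Things in the scene. Friction and masses are not known exactly. Their poses are not given: they have to be found in the camera images.
- case_mid (a point): centre of the underside of the grey sheet-steel tool case, loose on the bench (3 kg), 200 mm along its x, 220 mm along its y, rim 60 mm above the bench. z is up; x points horizontally to the side where the cover is hinged; y runs along both hinge lines. The opposite side carries a small latch plate. Cover hinge line: x +102, z 61 mm. Flap hinge line: x -88, z 49 mm.
- cover (a joint): angle of the grey cover (208 mm from hinge to free edge, 226 mm wide, 4 mm thick, 0.3 kg): 0 = fully shut, flat on the rim, its top 65 mm above the bench; 1.57 = upright; starts at 1.6 to 1.85, leaning back a little; limit 1.95. A stiff friction hinge (0.55 N m) keeps it at any angle; about 2 to 5 N at its free edge move it.
- cover_edge (a point): middle of the cover's free edge (half-way through its thickness, 207 mm from the hinge line). Its x points from the free edge to the hinge, its z is the normal of the outer face (up when shut).
- flap (a joint): angle of the aluminium flap inside the case (90 mm from hinge to free edge, 204 mm wide, 3 mm thick), hinged on the latch side, folding towards the cover's hinge: 0 = flat in the case, its upper face 52 mm above the bench, 8 mm below the rim; 1.57 = upright; starts at 1.4 to 1.75; limit 1.85. A friction hinge (0.1 N m) keeps it at any angle; 1 to 2 N near its free edge move it.
- flap_edge (a point): middle of the flap's free edge (90 mm from its hinge line). Its x points from the hinge to the free edge, its z is the normal of the face that is uppermost when folded (it looks outwards, away from the case, when upright).
- tube: steel tube offcut standing beside the case, 48 mm diameter, 75 mm high; origin at the centre of its underside
- block: wooden block lying beside the case, 90 x 50 x 45 mm high; origin at the centre of its underside
- magnet: dark steel welding magnet with a stepped outline, standing beside the case, 90 x 16 x 54 mm high; origin at the centre of its underside
- hammer: hammer lying on the bench
- wrench: wrench lying on the bench
- can: dark can standing on the bench, 60 mm diameter, 150 mm high; origin at the centre of its underside
- nozzle_a: small brass nozzle standing on the floor of the case under the flap's place, 20 mm diameter, 32 mm high; origin at its underside
- nozzle_b: second brass nozzle like the first
- bush: dark steel bush standing on the floor of the case between partition and cover hinge, 42 mm diameter, 30 mm high; origin at its underside
Not all that is in view belongs to the job. What is shaped like the tube but orange is not meant. Leave any purple look-alike of the magnet alone.

How it is judged:
By the outcome, as a careful person would: the job done as asked, in the order asked, and still so for the second after the job is handed in, with the robot touching nothing.
It also fails if it takes over 64 s, if anything falls off the work surface, if the arm or the gripper's body presses on something with over 40 N, if the wrist force passes 120 N, or if a joint passes its speed limit or range.

## Working session

There is one attempt and no reset: what is moved stays moved. The work goes in short steps, Python scripts to look and compute and a tool call to move; the robot and the scene stay as the last step left them, time stands still between calls to the robot, and variables do not carry over. Pictures are saved under pics/ and viewed, at most 10 in all, crops included, and the job is handed in when it is done.

Besides the shell and the picture viewer there is one more tool, called after ">>>" as a command line: name --argument value ..., lists and objects as JSON in quotes. step_arm: Moves the arm, as the interface text tells. Its arguments: {"type":"object","properties":{"moves":{"type":"array","items":{"type":"array","items":{"type":"array","items":{"type":"number"}}}}},"required":["moves"]}

```bash
mkdir -p pics; cat > h.py <<'E'
import numpy as np, cv2
from plant import ctrl, viewer, close_job
def snap(n):
    i=viewer.camera_info(n); p,d=viewer.snapshot(n); return p,d,i
def rot(i):
    o=np.array(i["orientation"],float)
    if o.shape==(3,3): return o
    from scipy.spatial.transform import Rotation as R
    return R.from_euler('xyz',o,degrees=True).as_matrix() if o.size==3 else R.from_quat(o).as_matrix()
def cloud(d,i):
    K=np.array(i["camera_matrix"]);v,u=np.indices(d.shape)
    P=np.stack([(u-K[0,2])/K[0,0]*d,(v-K[1,2])/K[1,1]*d,d],-1)
    return P@rot(i).T+np.array(i["eye"])
E
python3 - <<'E'
from h import *
for n in("scene","top"):
    p,d,i=snap(n);print(i);np.savez(n,p=p,d=d,X=cloud(d,i));cv2.imwrite(f"pics/{n}.png",cv2.resize(p,None,fx=1.5,fy=1.5))
o=ctrl.get_obs();print(o)
E
```

```text
{'camera_matrix': array([[361.49352046,   0.        , 250.81032969],
       [  0.        , 361.49352046, 194.54506628],
       [  0.        ,   0.        ,   1.        ]]), 'eye': array([1.16353989, 0.56109592, 0.81227134]), 'orientation': array([-131.07407663,    0.6769224 ,  136.24678339])}
{'camera_matrix': array([[346.38829011,   0.        , 255.16658669],
       [  0.        , 346.38829011, 191.71037558],
       [  0.        ,   0.        ,   1.        ]]), 'eye': array([ 0.40110638, -0.05256267,  1.04980695]), 'orientation': array([-169.87033536,   -0.48829002,  -91.04979242])}
{'clock': 0.1, 'joint_pos': array([-5.45395501e+01,  2.05873551e+01,  6.37833340e-01, -1.84048278e-02,
       -7.01339494e+01, -1.65067888e+01]), 'qvel': array([ 0.10628285, -0.08868209,  0.10110414,  0.01186481,  0.00316561,
       -0.00969981]), 'tau': array([-1.22962847e-03, -5.84163380e+01,  2.93754154e+01,  7.01558679e+00,
        1.01915500e-02, -6.80142057e-05]), 'tool_pos': array([ 0.21907661, -0.63799546,  0.22570495]), 'orientation': array([ 1.79915053e+02, -7.12942316e-03, -1.61052601e+02]), 'force': array([-0.17219117, -0.54421712, -0.10719843]), 'moment': array([-0.03013155,  0.01849383,  0.05407844]), 'gripper_force': 0.0, 'opening': 0.08771329575060331}
```

View pics/scene.png

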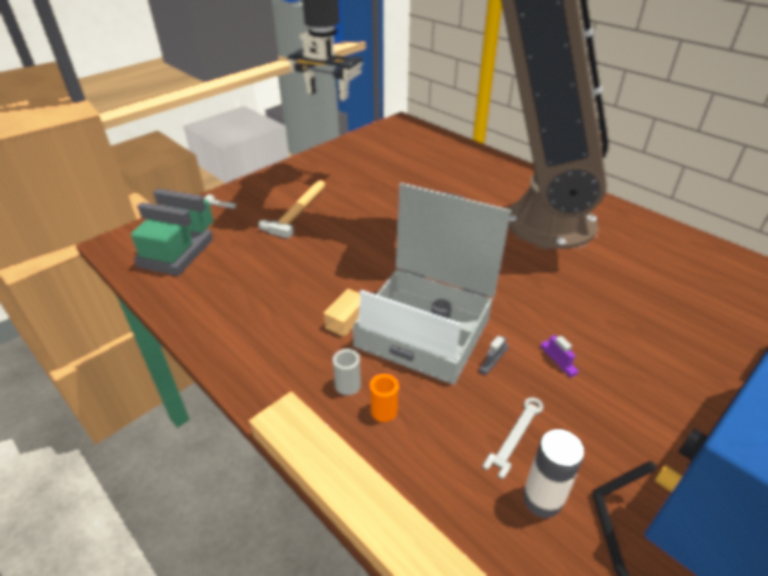

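View pics/top.png

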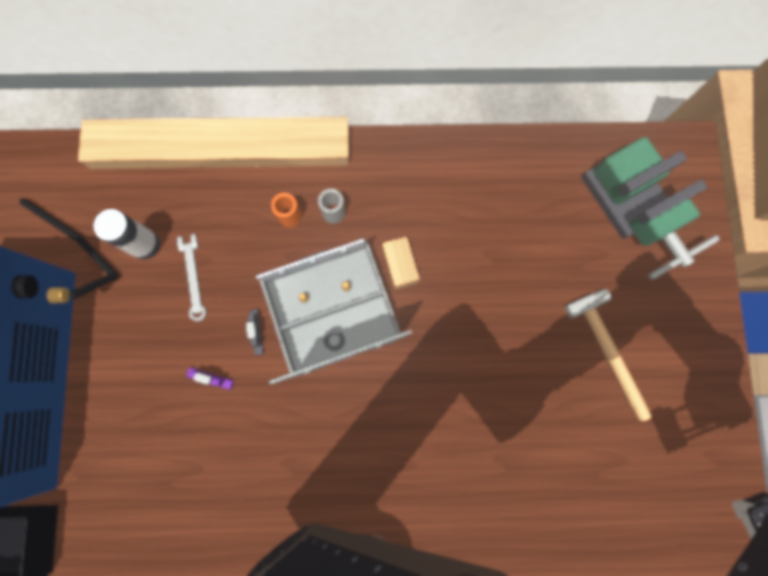

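The scene view shows the case with its cover on the robot side, at about (450,240), and the upright flap on the far side, at about (410,320) over the latch at (400,352). In the top view, the cover edge runs (270,382)–(411,332) and the flap edge runs (260,276)–(365,242).

Possible mix-ups in the scene view:
- **Tube:** the grey one at (347,372) is meant. The orange one at (384,398) is a look-alike.
- **Magnet:** the dark one at (492,355) is meant. The purple one at (560,355) is a look-alike.
- **Cover or flap:** the grey cover is at (450,240) and the light flap at (410,320).

I'll fit planes next.

```bash
python3 - <<'E'
from h import *
s=np.load("scene.npz");t=np.load("top.npz");X=s["X"];T=t["X"]
def poly(X,pts):
    m=np.zeros(X.shape[:2],np.uint8);cv2.fillPoly(m,[np.int32(np.array(pts)/1.5)],1);return X[m>0]
def plane(P):
    for _ in range(4):
        c=np.median(P,0);c=P.mean(0);n=np.linalg.svd(P-c,full_matrices=False)[2][2];r=abs((P-c)@n);P=P[r<max(.003,1.5*np.median(r))]
    return c,n,len(P),r.std()
print("cover",plane(poly(X,[(408,200),(497,218),(487,282),(405,262)])))
print("flap",plane(poly(X,[(368,303),(455,331),(452,345),(366,316)])))
# edges: pick points
px=lambda X,u,v:np.round(np.median(X[int(v/1.5)-1:int(v/1.5)+2,int(u/1.5)-1:int(u/1.5)+2].reshape(-1,3),0),4)
for n,u,v in[("cTL",402,190),("cTR",506,213),("fTL",365,297),("fTR",459,328),("caseBLtop",357,340),("caseBR",448,375)]:print(n,px(X,u,v))
# top: points in case neighbourhood
Q=T.reshape(-1,3);c=T[int(310/1.5),int(325/1.5)];print("c",c)
m=(np.hypot(*(Q[:,:2]-c[:2]).T)<.22)&(Q[:,2]>.02)
Q=Q[m]
for lo,hi in[(.05,.068),(.09,.16),(.2,.30)]:
    q=Q[(Q[:,2]>lo)&(Q[:,2]<hi)];print(lo,hi,len(q),cv2.minAreaRect(q[:,:2].astype(np.float32)),q[:,2].max())
for n,P in(("top",T),("scene",X)):
    for k,u in (dict(tube=(330,195),orange=(285,200),block=(400,258),magnet=(255,330)) if n=="top" else dict(tube=(347,360),orange=(384,385),block=(345,305),magnet=(494,350))).items():print(n,k,px(P,*u))
E
```

```text
cover (array([0.44350406, 0.009584  , 0.16888511]), array([-0.94643883, -0.31953078, -0.04640709]), 1765, np.float64(0.0007771595124721431))
flap (array([0.62364221, 0.07530618, 0.10246481]), array([-0.94223968, -0.3174421 , -0.10684053]), 447, np.float64(0.0007528861860612693))
cTL [ 0.4754 -0.0932  0.257 ]
cTR [0.4057 0.1062 0.2603]
fTL [ 0.6519 -0.0166  0.127 ]
fTR [0.5896 0.1609 0.1265]
caseBLtop [ 0.6739 -0.0193  0.0263]
caseBR [0.6112 0.1638 0.0189]
c [0.54535705 0.05483662 0.00590014]
0.05 0.068 496 ((0.5898029804229736, 0.047835588455200195), (0.2917042076587677, 0.35037538409233093), 87.48079681396484) 0.06796974531779598
0.09 0.16 278 ((0.5316890478134155, 0.03780224919319153), (0.19587363302707672, 0.2150256186723709), 18.818580627441406) 0.1522587079371489
0.2 0.3 245 ((0.4372297525405884, 0.0017148926854133606), (0.007003814447671175, 0.22306375205516815), 18.862003326416016) 0.27271344532956643
top tube [0.7711 0.0386 0.0518]
top orange [0.7632 0.129  0.0491]
top block [ 0.6391 -0.0977  0.0467]
top magnet [0.5011 0.1844 0.0471]
scene tube [0.7379 0.0229 0.049 ]
scene orange [0.7307 0.1161 0.0515]
scene block [ 0.6352 -0.0979  0.045 ]
scene magnet [0.5167 0.1969 0.0434]
```

>>> step_arm --moves '[[[2.2,3.6,1.0,0,0],[2.2,3.6,1.0,0,0],[2.2,3.6,1.0,0,0],[2.2,3.6,1.0,0,0],[2.2,3.6,1.0,0,0],[2.2,3.6,1.0,0,0],[2.2,3.6,1.0,0,0],[2.2,3.6,1.0,0,0],[2.2,3.6,1.0,0,0],[2.2,3.6,1.0,0,0]]]'

```text
clock: 1.1
tool_pos: [0.4396, -0.2767, 0.3269]
orientation: [180.0, -0.0, -161.0]
force: [1.5, -0.5, 0.3]
opening: 0.0132
gripper_force: 0.0
```

>>> step_arm --moves '[[[2.2,3.6,0,0,0],[2.2,3.6,0,0,0],[2.2,3.6,0,0,0],[2.2,3.6,0,0,0],[2.2,3.6,0,0,0],[2.2,3.6,0,0,0],[2.2,3.6,0,0,0],[2.2,3.6,0,0,0],[2.2,3.6,0,0,0],[2.2,3.6,0,0,0]]]'

```text
clock: 2.1
tool_pos: [0.6597, 0.0833, 0.3262]
orientation: [180.0, -0.0, -161.0]
force: [-0.4, -0.7, 1.3]
opening: 0.0004
gripper_force: 0.0
```

```bash
python3 - <<'E'
from h import *
p,d,i=snap("wrist");X=cloud(d,i);np.savez("w",p=p,d=d,X=X)
cv2.imwrite("pics/w1.png",cv2.resize(p,None,fx=1.5,fy=1.5))
C=np.array([.5454,.0429]);ex=np.array([-.9474,-.32]);ey=np.array([.32,-.9474])
q=X[d>0].reshape(-1,3);L=np.c_[(q[:,:2]-C)@ex,(q[:,:2]-C)@ey,q[:,2]]
m=(abs(L[:,1])<.12)&(L[:,2]>.12)&(L[:,2]<.15)&(L[:,0]<.05);print("flap top",m.sum(),L[m].min(0) if m.any() else 0,L[m].max(0) if m.any() else 0)
m=(abs(L[:,0])<.13)&(abs(L[:,1])<.14)&(L[:,2]>.057)&(L[:,2]<.064);print("rim",m.sum(),np.percentile(L[m],[2,50,98],axis=0))
m=(L[:,2]>.255)&(L[:,0]>.05)&(L[:,0]<.2);print("cover top",m.sum(),np.percentile(L[m],[2,50,98],axis=0) if m.any() else 0)
E
```

```text
flap top 698 [-0.0819057  -0.09974065  0.12001262] [-0.07640086  0.10341961  0.14084548]
rim 1684 [[-0.09971296 -0.10761994  0.05747481]
 [-0.06582238  0.01161279  0.05985589]
 [ 0.0495972   0.11137278  0.06184445]]
cover top 0 0
```

View pics/w1.png

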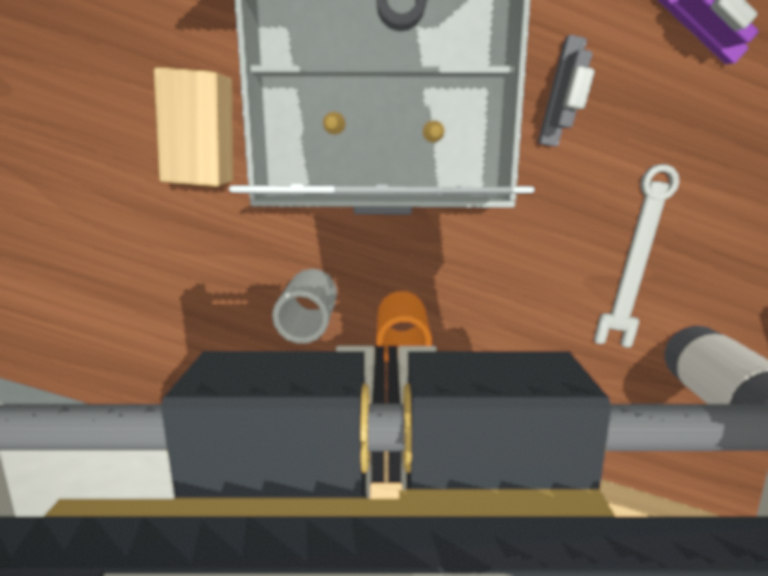

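The wrist view confirms the fit. The flap edge lies at y≈189 from x 230 to 533, the nozzles at (334,122) and (433,130), and the bush at (400,10). The fingers have a clear way down between the flap and the tubes.

>>> step_arm --moves '[[[0,0,-4,0,0],[0,0,-4,0,0],[0,0,-4,0,0],[0,0,-4,0,0],[0,0,-2,0,0],[0,0,-2,0,0],[-0.9,-0.3,0,0,0],[-0.9,-0.3,0,0,0],[-0.9,-0.3,0,0,0],[0,0,0,0,0]]]'

```text
clock: 3.15
tool_pos: [0.6316, 0.0724, 0.1283]
orientation: [180.0, 0.1, -161.1]
force: [0.7, 0.5, 0.3]
opening: 0.0006
gripper_force: 0.0
```

>>> step_arm --moves '[[[-0.57,-0.19,-0.13,0,0],[-0.57,-0.19,-0.13,0,0],[-0.7,-0.23,-0.25,0,0],[-0.7,-0.23,-0.25,0,0],[-0.63,-0.21,-0.4,0,0],[-0.63,-0.21,-0.4,0,0],[-0.55,-0.19,-0.52,0,0],[-0.55,-0.19,-0.52,0,0]]]'

```text
clock: 3.95
tool_pos: [0.5826, 0.056, 0.1]
orientation: [180.0, -0.0, -161.0]
force: [0.9, 0.7, 0.5]
opening: 0.0004
gripper_force: 0.4
```

>>> step_arm --moves '[[[-0.44,-0.15,-0.62,0,0],[-0.44,-0.15,-0.62,0,0],[-0.31,-0.1,-0.7,0,0],[-0.31,-0.1,-0.7,0,0],[-0.15,-0.05,-0.56,0,0],[-0.15,-0.05,-0.56,0,0]]]'

```text
clock: 4.55
tool_pos: [0.5651, 0.0502, 0.0624]
orientation: [-180.0, -0.0, -161.0]
force: [0.6, 0.3, -0.3]
opening: 0.0004
gripper_force: 0.3
```

>>> step_arm --moves '[[[-0.06,-0.02,-0.5,0,0],[-0.06,-0.02,-0.4,0,0],[0,0,-0.1,0,0],[0,0,-0.1,0,0],[0,0,0,0,0]]]'

```text
clock: 5.05
tool_pos: [0.5638, 0.0497, 0.0523]
orientation: [-180.0, -0.0, -161.0]
force: [-1.6, -0.8, 2.8]
opening: 0.0003
gripper_force: 1.8
```

Contact shows at z≈52 mm. I'll press slightly more.

>>> step_arm --moves '[[[0,0,-0.1,0,0],[0,0,0,0,0]]]'

```text
clock: 5.25
tool_pos: [0.5638, 0.0497, 0.0521]
orientation: [-180.0, -0.0, -161.0]
force: [-5.3, 0.3, 11.9]
opening: 0.0001
gripper_force: 6.3
```

>>> step_arm --moves '[[[0,0,0.5,0,0],[0,0,2,0,0],[0,0,4,0,0],[0,0,4.5,0,0],[0,0,4.5,0,0],[0,0,4.5,0,0],[0,0,4.5,0,0],[0,0,3.5,0,0],[0,0,0,0,0]]]'

```text
clock: 6.15
tool_pos: [0.5661, 0.05, 0.3371]
orientation: [-180.0, 0.6, -161.0]
force: [0.5, -0.2, 0.7]
opening: 0.0005
gripper_force: 0.0
```

```bash
cat > m.py <<'E'
from h import *
C=np.array([.5454,.0429]);ex=np.array([-.9474,-.32]);ey=np.array([.32,-.9474])
def loc(X): return np.c_[(X[:,:2]-C)@ex,(X[:,:2]-C)@ey,X[:,2]]
E
python3 - <<'E'
from m import *
p,d,i=snap("scene");L=loc(cloud(d,i).reshape(-1,3))
m=(abs(L[:,1])<.08)&(L[:,0]>-.08)&(L[:,0]<-.01)&(L[:,2]<.15);q=L[m];print("flap z",np.percentile(q[:,2],[5,25,50,75,95]),np.polyfit(q[:,0],q[:,2],1))
m=(abs(L[:,1])<.1)&(L[:,2]>.1)&(L[:,2]<.25)&(L[:,0]>.08)&(L[:,0]<.14);print("cover",m.sum(),np.polyfit(L[m,2],L[m,0],1))
cv2.imwrite("pics/s2.png",cv2.resize(p[90:290,170:400],None,fx=3,fy=3))
o=ctrl.get_obs();print(o["tool_pos"],o["force"])
E
```

```text
flap z [0.04912762 0.05080616 0.05182677 0.0527514  0.05427694] [0.00075173 0.05106727]
cover 2661 [0.05036831 0.09875176]
[0.56503704 0.05011054 0.33393116] [-0.52955831  0.32535409 -1.21050574]
```

View pics/s2.png

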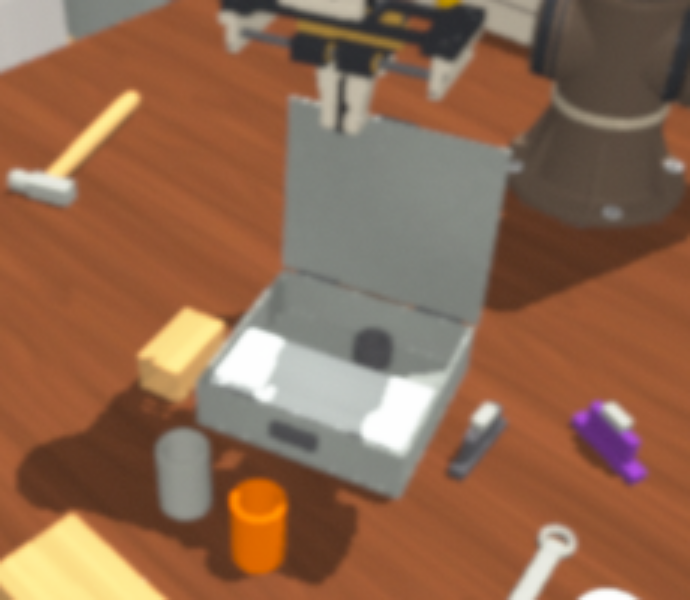

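The view shows the flap flat and bright at (320,385) in the crop. The fit gives 52 mm height and zero slope. The cover still stands at (395,210), and the side objects are unmoved. Next I go over the cover to its robot side.

>>> step_arm --moves '[[[-2.4,-1.9,0,0,0],[-2.4,-1.9,0,0,0],[-2.4,-1.9,0,0,0],[-2.4,-1.9,0,0,0],[-2.4,-1.9,0,0,0],[-2.4,-1.7,0,0,0],[0,0,0,0,0]]]'

```text
clock: 6.9
tool_pos: [0.4173, -0.0636, 0.3305]
orientation: [180.0, -0.0, -161.1]
force: [1.1, 0.4, -0.4]
opening: 0.0004
gripper_force: 0.0
```

>>> step_arm --moves '[[[0,0,-2,0,0],[0,0,-2,0,0],[0,0,-2,0,0],[0,0,-2,0,0],[0,0,-0.5,0,0],[0,0,0,0,0]]]'

```text
clock: 7.5
tool_pos: [0.4196, -0.0623, 0.2451]
orientation: [180.0, -0.1, -161.0]
force: [-0.2, -0.0, 0.7]
opening: 0.0005
gripper_force: 0.0
```

>>> step_arm --moves '[[[0.9,0.3,0,0,0],[0.9,0.3,0,0,0],[0.9,0.3,0,0,0],[0.96,0.33,-0.04,0,0],[0.96,0.32,-0.04,0,0],[0.96,0.33,-0.04,0,0],[0.96,0.32,-0.04,0,0]]]'

```text
clock: 8.2
tool_pos: [0.4856, -0.04, 0.2436]
orientation: [180.0, -0.1, -161.1]
force: [-2.8, -2.1, -2.8]
opening: -0.0001
gripper_force: 1.4
```

>>> step_arm --moves '[[[0.85,0.29,-0.23,0,0],[0.85,0.28,-0.23,0,0],[0.85,0.29,-0.23,0,0],[0.85,0.28,-0.23,0,0],[0.79,0.27,-0.4,0,0],[0.79,0.26,-0.4,0,0],[0.79,0.27,-0.4,0,0],[0.79,0.26,-0.4,0,0]]]'

```text
clock: 9.0
tool_pos: [0.5514, -0.018, 0.2186]
orientation: [180.0, -0.0, -161.0]
force: [-2.8, -0.0, -0.4]
opening: 0.0005
gripper_force: 1.1
```

>>> step_arm --moves '[[[0.7,0.24,-0.56,0,0],[0.7,0.23,-0.56,0,0],[0.7,0.24,-0.56,0,0],[0.7,0.23,-0.56,0,0],[0.58,0.2,-0.69,0,0],[0.58,0.19,-0.69,0,0],[0.58,0.2,-0.69,0,0],[0.58,0.19,-0.69,0,0]]]'

```text
clock: 9.8
tool_pos: [0.6025, -0.0009, 0.1685]
orientation: [180.0, -0.0, -161.0]
force: [-1.1, 1.0, 1.2]
opening: 0.0004
gripper_force: 0.8
```

>>> step_arm --moves '[[[0.44,0.15,-0.8,0,0],[0.44,0.15,-0.8,0,0],[0.44,0.14,-0.8,0,0],[0.44,0.15,-0.8,0,0],[0.28,0.1,-0.88,0,0],[0.28,0.09,-0.87,0,0],[0.28,0.1,-0.88,0,0],[0.28,0.09,-0.87,0,0]]]'

```text
clock: 10.6
tool_pos: [0.6309, 0.0087, 0.1013]
orientation: [180.0, -0.0, -161.1]
force: [-3.1, 0.3, 1.6]
opening: 0.0004
gripper_force: 0.7
```

>>> step_arm --moves '[[[0.15,0.05,-0.8,0,0],[0.15,0.05,-0.8,0,0],[0.05,0,-0.7,0,0],[0.05,0,-0.5,0,0],[0,0,-0.4,0,0],[0,0,-0.2,0,0],[0,0,-0.2,0,0],[0,0,0,0,0]]]'

```text
clock: 11.4
tool_pos: [0.635, 0.0097, 0.0661]
orientation: [-180.0, 0.0, -161.0]
force: [0.2, -0.0, 0.3]
opening: 0.0005
gripper_force: 0.0
```

>>> step_arm --moves '[[[0,0,-0.1,0,0],[0,0,-0.1,0,0],[0,0,0,0,0]]]'

```text
clock: 11.7
tool_pos: [0.6351, 0.0096, 0.0653]
orientation: [-180.0, 0.0, -161.0]
force: [-2.4, 1.3, 7.9]
opening: 0.0006
gripper_force: 4.1
```

>>> step_arm --moves '[[[0,0,-0.1,0,0],[0,0,0,0,0]]]'

```text
clock: 11.9
tool_pos: [0.6351, 0.0096, 0.0652]
orientation: [-180.0, 0.0, -161.0]
force: [-6.7, 0.7, 14.4]
opening: 0.0002
gripper_force: 7.4
```

>>> step_arm --moves '[[[0,0,0.5,0,0],[0,0,2,0,0],[0,0,4,0,0],[0,0,4.5,0,0],[0,0,4.5,0,0],[-4,-2,3,0,0],[-4,-4,0,0,0],[-3,-4,0,0,0],[0,-4,0,0,0],[0,0,0,0,0]]]'

```text
clock: 12.9
tool_pos: [0.5313, -0.1276, 0.2467]
orientation: [-180.0, 0.0, -161.2]
force: [-0.2, 0.7, -1.0]
opening: 0.0003
gripper_force: 0.0
```

```bash
python3 - <<'E'
from m import *
p,d,i=snap("scene");L=loc(cloud(d,i).reshape(-1,3))
m=(abs(L[:,1])<.1)&(abs(L[:,0])<.095)&(L[:,2]<.15);q=L[m];print("cover z",np.percentile(q[:,2],[5,50,95]),np.polyfit(q[:,0],q[:,2],1))
m=(L[:,2]>.058)&(L[:,2]<.072)&(abs(L[:,0])<.125)&(abs(L[:,1])<.135);print(np.percentile(L[m],[1,99],axis=0))
cv2.imwrite("pics/s3.png",cv2.resize(p[90:290,170:400],None,fx=3,fy=3))
o=ctrl.get_obs();print(o["clock"],o["tool_pos"],o["force"])
E
```

```text
cover z [0.0626247  0.06503307 0.06762186] [0.00053542 0.06507173]
[[-0.10548294 -0.1088457   0.06139423]
 [ 0.10030156  0.11233944  0.06878648]]
12.95 [ 0.53185998 -0.12613689  0.24643651] [ 0.37266465  0.68521857 -0.30112806]
```

View pics/s3.png

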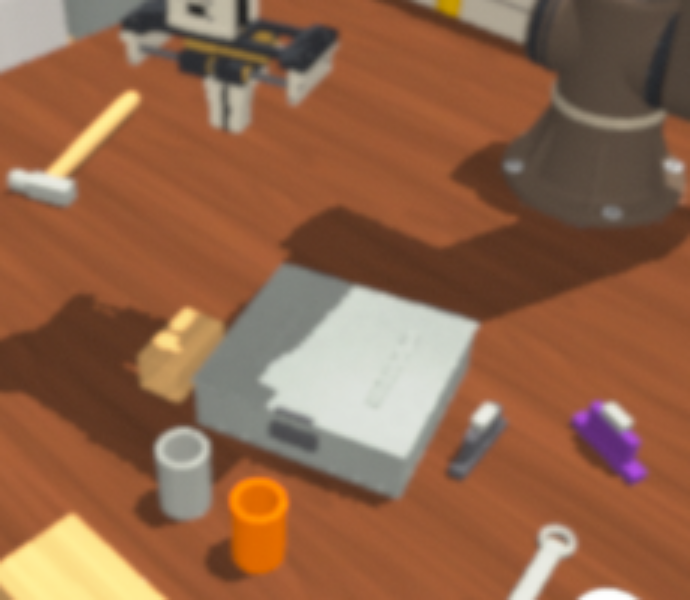

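The view shows the cover flat and shut at (340,360) in the crop, with its top at 65 mm and no slope. The case and neighbouring objects are where they were, and the robot is clear.

```bash
python3 -c "
from plant import close_job
print(close_job())"
```

```text
the job is handed in; nothing more can be done
None
```

The flap was folded flat first, then the cover swung fully shut over it, and the job is handed in at about 13 s; the last depth image showed the cover level at 65 mm, and the case and everything around it looked unmoved.

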